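# Walk a printer's crossbar square to its wiper dock

### The arm

A 7-joint arm with a two-finger parallel gripper is mounted at the origin on the work surface. World frame = base frame: x ahead of the robot, y to its left, z up, the work surface at z = 0. Lengths are in m, angles in rad, forces in N, time in s.
With the tool pointing down it reaches from about 0.4 to 0.875 m from the base axis. Payload 6.5 kg.
Tool frame: the origin (TCP) lies between the finger pads; the fingertips stand ahead of it and the grasp point (between the pads) lies 3 mm ahead of it (env.tip_reach is the z of the fingertips in the tool frame, in m); z points along the fingers, x is the direction in which the jaws open and shut, and the axes are right-handed (so a half turn about z gives the same grasp; the last joint's range is limited). The gripper opens to 88 mm and grips with 3 to 60 N. Pads are 18 mm wide; open, the fingers measure 123 mm over their backs; the gripper's body (75 mm by 187 mm) begins 45 mm behind the grasp point.
Start: joints at [-1.214, 0.536, -0.004, 1.538, 0.003, 1.067, -0.071], TCP at [0.267, 0.593, 0.261] pointing down, gripper open.
Joint ranges: [-2.7, 2.7], [-0.37, 2.16], [-1.27, 1.26], [0.24, 2.4], [-1.31, 4.45], [0.19, 1.91], [-2.76, 2.76]. Speed limits (rad/s): [2.39, 2.39, 3.14, 3.14, 3.14, 3.14, 3.14].

### API

Orientations are given as a unit quaternion [w, x, y, z].
In Python, from station import env gives the robot as it stands.
- The arm moves only by the tool drive_tool, never from a script. Its arguments are lists of equal length, an entry for each row: "dp": the shift along the world's x, y, z in cm, a list of three; "rot": the turn, a rotation vector about the world's x, y, z in degrees, a list of three. A call has exactly 8 rows; each row shifts and turns the pose as measured when the row begins; what a row does not reach is not made up. A row lasts 1/12 s, in which the tool goes at most 41.7 mm and 7.16 degrees, less where a joint would pass 70% of its speed; a pose out of reach is approached as far as the arm can. A call with a gripper value outside its range is refused whole. "hand" is the closure, from -1 (fully open) to 1 (shut), so that 0 is half open, set as the call begins (left out, the last holds). The fingers move at their own pace and stop on an object; "newtons" is the grip in N (left out, the last holds). Time passes only in rows, so rows that do not move let the fingers close, or fill a call up. It gives the time, the measured TCP pose, the force and the opening at its end, in the units of the state.
- env.get_state(): the state, without advancing time (a new reading comes with each control period).
- env.snapshot(name): name is "scene" or "top" or "wrist"; returns a dict with "img" (400x640x3 uint8, red, green, blue), "fx", "fy", "cx", "cy" (pixels), "k1" (the pictures are not rectified: a ray, as slopes to the right and down, at radius r is drawn at 1 + k1 r^2 times it, then the intrinsics apply), "cam_to_world" (4x4, takes a point from camera to world coordinates); the wrist camera has in their place "hand_eye" (4x4, takes a point from camera to tool coordinates, whose origin is the TCP and whose axes are the tool frame's). Camera axes: x right, y down, z forward; pixel columns grow to the right and rows downward; lengths in m; the calibration is good to about 2 mm. A picture is of the moment at which its call begins: read the wrist's pose just before it. There is no depth.
- env.finish_job(): hands the job in, once; it reports no verdict.
The state is a dict: "clock": time; "joint_pos": joint angles; "qd": joint speeds; "joint_efforts": joint torques, N m; "ee_pos": TCP position; "tcp_rot": TCP orientation; "wrist_force": force on the tool from outside, world axes, zero at the start; "torque": the same for the moment, N m; "opening": finger opening in m.
Only numpy, scipy, OpenCV 4.12 (cv2) and the standard library are available. Lean on these libraries where they do the work, as an engineer would, in place of code of your own. Each camera call takes 0.05 s, during which the arm holds its last target. There are 200 camera calls.

### The job

Park the small open-frame printer: bring its crossbar over the nozzle-wiper dock on the bed (the long trough with the rubber strip, not the printed ring), square to the rails and with the nozzle above the strip. Move it only with the two bar knobs at the near ends of the rails, turning them alternately in small steps so that the crossbar is never more than 10 degrees out of square, and do not touch the crossbar itself. Let go of everything at the end.

Things in the scene. Friction and masses are not known exactly. Their poses are not given: they have to be found in the camera images.
- left_knob_grip (a point): Left drive knob (+y side): aluminium bar 44 x 14 x 40 mm high on a 40 mm disc, on a block whose top is 80 mm above the table. Point: on its vertical turning axis, 13 mm below the bar's top; pinch across the 14 mm. x along the bar (at first along the rails, away from robot), z up. Clockwise from above drives the crossbar's left end away from the robot, 50 mm per rad, up to 2.1 rad each way.
- right_knob_grip (a point): Right drive knob: same shape, axes, sense and 50 mm per rad, for the crossbar's right end; 240 mm from the left knob. Both need about 0.15 N m and stay where left. The small round knob midway between them is only the belt tensioner.
- crossbar: Aluminium bar 270 x 20 mm across both rails, black print head at its middle (44 mm wide, top 107 mm above table). Origin: bar's middle, above the nozzle, 86 mm above table; y along the bar to its left end, x away from robot. Carried 120 mm left and right of the origin, each point driven by that side's knob; 10 degrees = one end 42 mm ahead. Starts square, 190 mm beyond the line of the knobs.
- dock: Wiper dock fixed on the bed: steel trough 28 x 70 x 12 mm high with a black rubber strip, an ear at each end (98 mm overall). Origin: centre of its underside, 14 mm above table; x along the rails away from robot, y along the strip. It lies 65 to 80 mm from the crossbar's start, on the robot's side or beyond; a grey printed ring (48 mm) lies on the other side. The nozzle clears both.

How it is judged:
At the end, for the whole second after the job is handed in: The middle of the crossbar stands over the dock's rubber strip within 12 mm along the rails, the crossbar is within 5 degrees of square and at rest (x of crossbar in the frame of dock between -0.012 and 0.012 m and angle between the y axis of crossbar and the y axis of dock, either way round below 0.0873 rad and linear speed of crossbar below 0.01 m/s); the robot touches nothing.
It fails at once if the crossbar is more than 10 degrees out of square (angle between the y axis of crossbar and the y axis of dock, either way round above 0.1745 rad).
It fails at once if the robot touches the crossbar (more than 1 N) (contact force between crossbar and the arm above 1 N or contact force between crossbar and the fingers above 1 N).
It also fails if it takes over 72 s, if anything falls off the work surface, if the arm or the gripper's body presses on something with over 40 N, if the wrist force passes 120 N, or if a joint passes its speed limit or range.

## Working session

There is one attempt and no reset: what is moved stays moved. The work goes in short steps, Python scripts to look and compute and a tool call to move; the robot and the scene stay as the last step left them, time stands still between calls to the robot, and variables do not carry over. Pictures are saved under pics/ and viewed, about 8 in all and at most 12, crops included, and the job is handed in when it is done.

Besides the shell and the picture viewer there is one more tool, called after "Emit:" as name(argument=value, ...) on one line, values as JSON. drive_tool: Moves the arm, as the interface text tells. Its arguments: {"type":"object","properties":{"dp":{"type":"array"},"rot":{"type":"array"},"hand":{"type":"number"},"newtons":{"type":"number"}},"required":["dp","rot"]}

```bash
ls; mkdir -p pics; cat > h.py <<'E'
import numpy as np, cv2
from station import env
def K(s): return np.array([[s['fx'],0,s['cx']],[0,s['fy'],s['cy']],[0,0,1.]]), np.array([s['k1'],0,0,0,0.])
def cast(s,uv,z,T=None):
    T=np.array(s['cam_to_world']) if T is None else T
    k,d=K(s); p=cv2.undistortPoints(np.array(uv,float).reshape(-1,1,2),k,d,None,None,None).reshape(-1,2)
    r=np.c_[p,np.ones(len(p))]@T[:3,:3].T; o=T[:3,3]
    return o+r*((z-o[2])/r[:,2])[:,None]
def shot(n,f):
    s=env.snapshot(n); cv2.imwrite(f,s['img'][:,:,::-1]); return s
E
python3 - <<'E'
from h import *
import pickle
print(env.get_state(), env.tip_reach)
for n in('top','scene'):
    s=shot(n,f'pics/{n}0.png'); pickle.dump(s,open(n+'.pkl','wb')); print(n,np.round(s['cam_to_world'],3).tolist(),s['fx'],s['k1'])
E
```

```text
pics
{'clock': 0.0, 'joint_pos': array([-1.21421413,  0.53716571, -0.00440447,  1.53887542,  0.00262915,
        1.06728621, -0.07124934]), 'qd': array([ 0.00054239,  0.00211019,  0.00080743, -0.0002987 ,  0.00173671,
        0.00047883, -0.00019761]), 'joint_efforts': array([-4.90921248e-04, -5.70972025e+01,  9.90220606e-01, -2.51600289e+01,
       -5.63115987e-02,  1.80905481e-02,  1.75370478e-04]), 'ee_pos': array([0.26649652, 0.59222343, 0.25983878]), 'tcp_rot': array([ 5.38649852e-04,  8.39729575e-01,  5.43004137e-01, -6.76596641e-04]), 'wrist_force': array([ 0.0699985 , -0.31046642, -0.23495122]), 'torque': array([0.02111037, 0.07280364, 0.03509539]), 'opening': 0.08794100188437066} 0.022
top [[-0.016, -0.993, 0.12, 0.519], [-1.0, 0.013, -0.025, 0.04], [0.023, -0.121, -0.992, 0.992], [0.0, 0.0, 0.0, 1.0]] 470.8095033589627 -0.0864976504722661
scene [[-0.799, 0.371, -0.474, 1.128], [0.602, 0.494, -0.628, 0.648], [0.001, -0.786, -0.618, 0.739], [0.0, 0.0, 0.0, 1.0]] 479.0918385255097 -0.14530264825510306
```

View pics/top0.png

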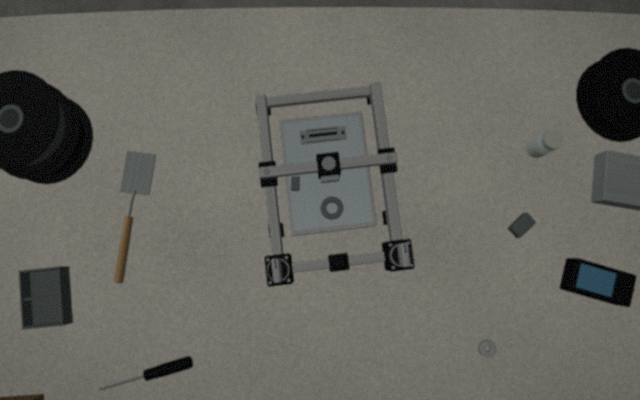

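View pics/scene0.png

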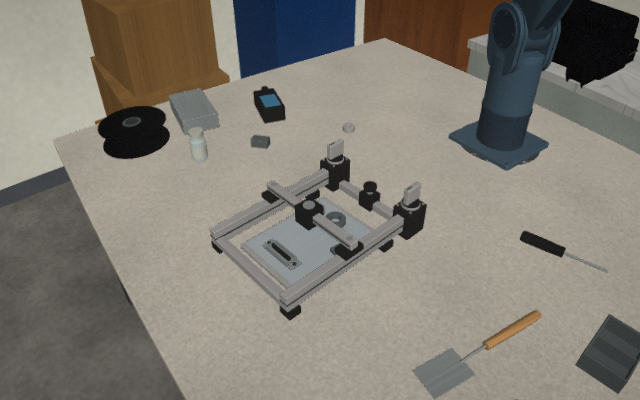

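The top view shows the dock (trough with the dark strip) at about (323,134), beyond the crossbar at (328,165). The ring is at (332,208) on the robot's side, and the knobs are at about (279,268) and (399,254). I'll zoom in to get precise pixels.

```bash
python3 - <<'E'
from h import *
i=cv2.imread('pics/top0.png')[75:295,245:425]
i=cv2.convertScaleAbs(cv2.resize(i,None,fx=4,fy=4,interpolation=cv2.INTER_CUBIC)[:880],alpha=1.7)
a=i[:480];b=i[600:]
for y in range(0,480,80): cv2.putText(a,str(75+y//4),(0,y+10),0,.4,(0,0,255)); cv2.line(a,(0,y),(20,y),(0,0,255))
cv2.imwrite('pics/crop.png',np.vstack([a[140:460],b])[:600])
E
```

```text
(no output)
```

View pics/crop.png

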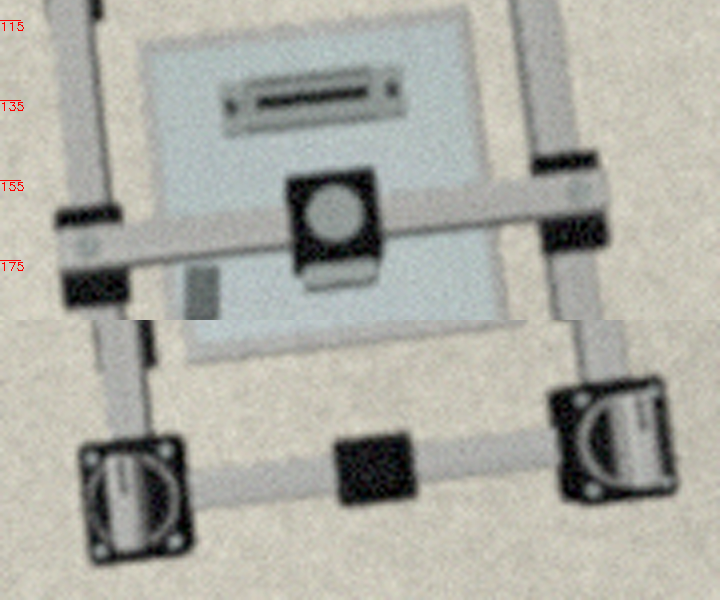

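```bash
python3 - <<'E'
from h import *
import pickle
s=pickle.load(open('top.pkl','rb'))
kn=cast(s,[(279,270),(398.5,255)],.08)
bar=cast(s,[(267,171.5),(389.75,157)],.091)
st=cast(s,[(309.5,135.5),(336.75,133)],.026)
for z in(.10,.12,.125,.13): print(z,cast(s,[(276.75,271.3),(404,255)],z)[:,:2].round(4).tolist())
print(kn,bar,st)
d=kn[0]-kn[1];print('knob dist',np.linalg.norm(d));y=d/np.linalg.norm(d);x=np.array([y[1],-y[0],0]);print('yaw',np.degrees(np.arctan2(x[1],x[0])))
print('bar-kn',(bar.mean(0)-kn.mean(0))@x,'st-bar',(st.mean(0)-bar.mean(0))@x)
E
```

```text
0.1 [[0.4913, 0.1088], [0.5177, -0.132]]
0.12 [[0.4919, 0.1073], [0.5177, -0.1282]]
0.125 [[0.4921, 0.1069], [0.5177, -0.1272]]
0.13 [[0.4922, 0.1065], [0.5177, -0.1263]]
[[ 0.49309221  0.10606102  0.08      ]
 [ 0.51784722 -0.1251243   0.08      ]] [[ 0.68299463  0.12750889  0.091     ]
 [ 0.70898353 -0.11251731  0.091     ]] [[ 0.77060378  0.0445477   0.026     ]
 [ 0.77542729 -0.01294986  0.026     ]]
knob dist 0.2325069123544427
yaw 6.111867169519275
bar-kn 0.19124934776101415 st-bar 0.07747266563849611
```

Emit:
drive_tool(dp=[[1.5,-3,0],[1.5,-3,0],[1.5,-3,0],[1.5,-3,0],[1.5,-3,0],[1.5,-3,0],[1.5,-3,0],[1.5,-3,0]], rot=[[0,0,2],[0,0,2],[0,0,2],[0,0,2],[0,0,2],[0,0,2],[0,0,2],[0,0,2]], hand=-1, newtons=40)

```text
clock: 0.77
ee_pos: [0.3809, 0.3477, 0.2559]
tcp_rot: [-0.001, 0.747, 0.665, -0.004]
wrist_force: [0.0, -0.1, -0.1]
opening: 0.088
```

Emit:
drive_tool(dp=[[1.5,-3.2,0],[1.5,-3.2,0],[1.5,-3.2,0],[1.5,-3.2,0],[1.5,-3.2,0],[1.5,-3.2,0],[1.5,-3.2,0],[0.5,-1,0]], rot=[[0,0,1.6],[0,0,1.6],[0,0,1.6],[0,0,1.6],[0,0,1.6],[0,0,1.6],[0,0,1.6],[0,0,1.6]])

```text
clock: 1.43
ee_pos: [0.494, 0.0954, 0.2548]
tcp_rot: [0.0, 0.665, 0.747, -0.006]
wrist_force: [-1.2, -0.4, 0.8]
opening: 0.0883
```

```bash
cat >> h.py <<'E'
from scipy.spatial.transform import Rotation as R
def wrist(f):
    st=env.get_state(); s=shot('wrist',f); T=np.eye(4)
    q=st['tcp_rot']; T[:3,:3]=R.from_quat([q[1],q[2],q[3],q[0]]).as_matrix(); T[:3,3]=st['ee_pos']
    return s,T@np.array(s['hand_eye']),st
E
python3 - <<'E'
from h import *
import pickle
s,T,st=wrist('pics/w1.png'); pickle.dump((s,T),open('w1.pkl','wb')); print(st['clock'],st['joint_pos'],st['ee_pos'],T.round(3).tolist())
E
```

```text
1.4333 [-0.35613763  0.29797772  0.08688646  1.92521395 -0.02394052  0.92924544
  1.42715951] [0.49398614 0.09536322 0.2547931 ] [[-0.115, 0.951, 0.287, 0.419], [0.993, 0.112, 0.026, 0.087], [-0.008, 0.288, -0.958, 0.38], [0.0, 0.0, 0.0, 1.0]]
```

View pics/w1.png

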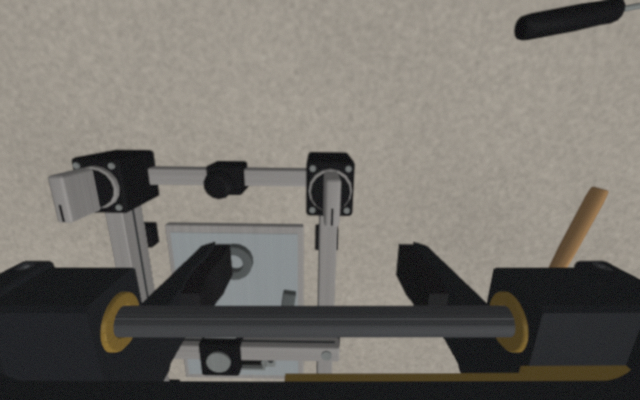

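The left knob is at about (331,190), with its bar nearly vertical in the image. The right knob is at about (85,190). I'll zoom in on both.

```bash
python3 - <<'E'
from h import *
i=cv2.imread('pics/w1.png')
f=lambda a:cv2.convertScaleAbs(cv2.resize(a,None,fx=5,fy=5,interpolation=cv2.INTER_CUBIC),alpha=1.5)
o=np.hstack([f(i[140:245,40:160])[:, :],f(i[140:245,300:340+20])[:,:200]])
o=np.hstack([f(i[140:245,45:145]),f(i[140:245,300:360])])
cv2.imwrite('pics/c2.png',o);print(o.shape)
E
```

```text
(525, 800, 3)
```

View pics/c2.png

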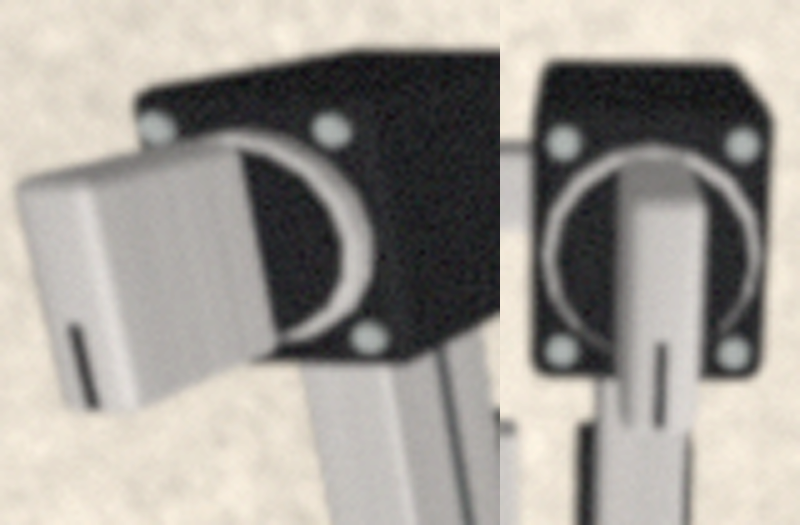

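```bash
python3 - <<'E'
from h import *
import pickle
s,T=pickle.load(open('w1.pkl','rb'))
print('screws',cast(s,[(312.6,168.4),(348.6,168.8),(312.6,210.4),(346.6,210.4)],.082,T).mean(0))
for z in(.11,.12,.13):
  p=cast(s,[(334.2,180.6),(331.6,225.6),(56.4,177.2),(65.4,221.6)],z,T)
  for a,b in((p[0],p[1]),(p[2],p[3])): d=b-a; print(z,(a+b)/2,np.linalg.norm(d),np.degrees(np.arctan2(d[1],d[0])))
E
```

```text
screws [0.49231491 0.10957248 0.082     ]
0.11 [0.49801996 0.11169833 0.11      ] 0.0434825908834545 4.468047923396012
0.11 [ 0.52413405 -0.14005487  0.11      ] 0.043070337045323266 4.117012606154998
0.12 [0.4950815  0.11078005 0.12      ] 0.041871954080387346 4.468047923396008
0.12 [ 0.5202283  -0.13164798  0.12      ] 0.04147497051917418 4.117012606154893
0.13 [0.49214304 0.10986176 0.13      ] 0.04026131727732025 4.468047923396016
0.13 [ 0.51632255 -0.12324108  0.13      ] 0.03987960399302495 4.117012606154996
```

Emit:
drive_tool(dp=[[0,0.8,-1],[0,0.7,-2],[0,0,-2.5],[0,0,-2.5],[0,0,-2.5],[0,0,-2],[0,0,-1],[0,0,0]], rot=[[0,0,0],[0,0,0],[0,0,0],[0,0,0],[0,0,0],[0,0,0],[0,0,0],[0,0,0]])

```text
clock: 2.15
ee_pos: [0.4888, 0.1229, 0.1097]
tcp_rot: [-0.003, 0.664, 0.748, -0.004]
wrist_force: [-1.1, -0.4, 0.4]
opening: 0.088
```

Emit:
drive_tool(dp=[[0.2,-0.5,0.3],[0.2,-0.5,0.2],[0.1,-0.2,0],[0,0,0],[0,0,0],[0,0,0],[0,0,0],[0,0,0]], rot=[[0,0,0],[0,0,0],[0,0,0],[0,0,0],[0,0,0],[0,0,0],[0,0,0],[0,0,0]])

```text
clock: 2.82
ee_pos: [0.4946, 0.114, 0.1176]
tcp_rot: [-0.003, 0.663, 0.749, -0.002]
wrist_force: [-0.3, 0.0, 1.1]
opening: 0.0887
```

Emit:
drive_tool(dp=[[0,-0.3,-0.2],[0,-0.1,0],[0,0,0],[0,0,0],[0,0,0],[0,0,0],[0,0,0],[0,0,0]], rot=[[0,0,0],[0,0,0],[0,0,0],[0,0,0],[0,0,0],[0,0,0],[0,0,0],[0,0,0]], hand=1, newtons=40)

```text
clock: 3.48
ee_pos: [0.4945, 0.1095, 0.1154]
tcp_rot: [-0.003, 0.663, 0.749, -0.002]
wrist_force: [0.7, -0.2, 0.3]
opening: 0.0372
```

Emit:
drive_tool(dp=[[0,0,0],[0,0,0],[0,0,0],[0,0,0],[0,0,0],[0,0,0],[0,0,0],[0,0,0]], rot=[[0,0,0],[0,0,0],[0,0,0],[0,0,0],[0,0,0],[0,0,0],[0,0,0],[0,0,0]])

```text
clock: 4.15
ee_pos: [0.4944, 0.1106, 0.1154]
tcp_rot: [-0.003, 0.662, 0.749, -0.002]
wrist_force: [-0.5, 0.4, -0.2]
opening: 0.0135
```

Emit:
drive_tool(dp=[[0,0,0],[0,0,0],[0,0,0],[0,0,0],[0,0,0],[0,0,0],[0,0,0],[0,0,0]], rot=[[0,0,-4],[0,0,-4],[0,0,-4],[0,0,-4],[0,0,-4],[0,0,-4],[0,0,0],[0,0,0]])

```text
clock: 4.82
ee_pos: [0.4944, 0.1102, 0.1154]
tcp_rot: [-0.003, 0.808, 0.589, -0.001]
wrist_force: [-0.6, 0.5, 0.7]
opening: 0.0136
```

Emit:
drive_tool(dp=[[0,0,0],[0,0,0],[0,0,0],[0,0,0],[0,0,0],[0,0,0],[0,0,2],[0,0,2]], rot=[[0,0,0],[0,0,0],[0,0,0],[0,0,0],[0,0,0],[0,0,0],[0,0,0],[0,0,0]], hand=-1)

```text
clock: 5.48
ee_pos: [0.4918, 0.1088, 0.1531]
tcp_rot: [-0.004, 0.806, 0.591, -0.005]
wrist_force: [0.8, 0.6, 0.7]
opening: 0.0648
```

```bash
python3 - <<'E'
from h import *
shot('scene','pics/scene1.png'); i=cv2.imread('pics/scene1.png')[130:330,190:450]; cv2.imwrite('pics/s1.png',cv2.resize(i,None,fx=3,fy=3,interpolation=cv2.INTER_CUBIC))
E
```

```text
(no output)
```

View pics/s1.png

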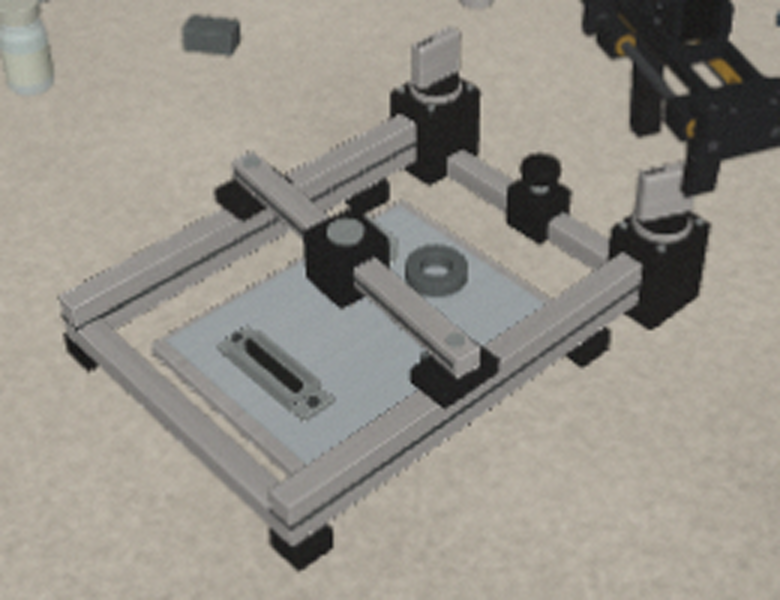

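Emit:
drive_tool(dp=[[0,0,2],[0,-1,2],[0.4,-3,0],[0.4,-3.5,0],[0.4,-3.5,0],[0.4,-3.5,0],[0.4,-3.5,0],[0.3,-2,0]], rot=[[0,0,0],[0,0,3],[0,0,4],[0,0,4],[0,0,4],[0,0,4],[0,0,4],[0,0,2]])

```text
clock: 6.2
ee_pos: [0.5176, -0.0912, 0.2004]
tcp_rot: [-0.002, 0.645, 0.764, 0.0]
wrist_force: [-0.9, -0.9, 0.1]
opening: 0.0882
```

Emit:
drive_tool(dp=[[0,0,0],[0,0,0],[0,0,0],[0,0,0],[0,0,0],[0,0,0],[0,0,0],[0,0,0]], rot=[[0,0,0],[0,0,0],[0,0,0],[0,0,0],[0,0,0],[0,0,0],[0,0,0],[0,0,0]])

```text
clock: 6.87
ee_pos: [0.5172, -0.0911, 0.1996]
tcp_rot: [-0.002, 0.646, 0.763, 0.0]
wrist_force: [-0.6, 1.1, -1.0]
opening: 0.0883
```

Emit:
drive_tool(dp=[[0,-1,0],[0.1,-1.5,0],[0,-1,-1],[0,0,-2],[0,0,-2],[0,0,-1.5],[0,0,-0.5],[0,0,0]], rot=[[0,0,-1],[0,0,-1],[0,0,-0.5],[0,0,0],[0,0,0],[0,0,0],[0,0,0],[0,0,0]])

```text
clock: 7.53
ee_pos: [0.5181, -0.1368, 0.1254]
tcp_rot: [0.0, 0.667, 0.745, -0.0]
wrist_force: [0.3, -0.3, 0.2]
opening: 0.0882
```

Emit:
drive_tool(dp=[[0,0.4,-0.5],[0,0.4,-0.5],[0,0,0],[0,0,0],[0,0,0],[0,0,0],[0,0,0],[0,0,0]], rot=[[0,0,0],[0,0,0],[0,0,0],[0,0,0],[0,0,0],[0,0,0],[0,0,0],[0,0,0]], hand=1)

```text
clock: 8.2
ee_pos: [0.5198, -0.1296, 0.1169]
tcp_rot: [0.002, 0.668, 0.744, 0.001]
wrist_force: [0.5, 0.6, 0.6]
opening: 0.037
```

Emit:
drive_tool(dp=[[0,0,0],[0,0,0],[0,0,0],[0,0,0],[0,0,0],[0,0,0],[0,0,0],[0,0,0]], rot=[[0,0,0],[0,0,0],[0,0,0],[0,0,0],[0,0,0],[0,0,0],[0,0,0],[0,0,0]])

```text
clock: 8.87
ee_pos: [0.52, -0.1281, 0.1174]
tcp_rot: [0.002, 0.668, 0.744, 0.002]
wrist_force: [-0.5, 1.6, 1.6]
opening: 0.0138
```

Emit:
drive_tool(dp=[[0,0,0],[0,0,0],[0,0,0],[0,0,0],[0,0,0],[0,0,0],[0,0,0],[0,0,0]], rot=[[0,0,-4],[0,0,-4],[0,0,-4],[0,0,-4],[0,0,-4],[0,0,-4],[0,0,-4],[0,0,0]])

```text
clock: 9.53
ee_pos: [0.5199, -0.129, 0.1174]
tcp_rot: [0.002, 0.833, 0.553, 0.0]
wrist_force: [-1.4, 1.0, 0.7]
opening: 0.0137
```

Emit:
drive_tool(dp=[[0,0,0],[0,0,0],[0,0,0],[0,0,0],[0,0,0],[0,0,0],[0,0,0],[0,0,0]], rot=[[0,0,-4],[0,0,-4],[0,0,-4],[0,0,-4],[0,0,-4],[0,0,0],[0,0,0],[0,0,0]])

```text
clock: 10.2
ee_pos: [0.5196, -0.1295, 0.1174]
tcp_rot: [0.003, 0.916, 0.402, -0.001]
wrist_force: [-0.9, 1.2, -0.2]
opening: 0.0138
```

Emit:
drive_tool(dp=[[0,0,0],[0,0,0],[0,0,0],[0,0,0],[0,0,0],[0,0,0],[0,0,2],[0,0,2]], rot=[[0,0,0],[0,0,0],[0,0,0],[0,0,0],[0,0,0],[0,0,0],[0,0,0],[0,0,0]], hand=-1)

```text
clock: 10.87
ee_pos: [0.517, -0.1301, 0.155]
tcp_rot: [0.002, 0.914, 0.405, -0.004]
wrist_force: [0.3, 0.2, -0.4]
opening: 0.065
```

Emit:
drive_tool(dp=[[0,0,2],[0,1,2],[-0.4,3.5,0],[-0.4,3.8,0],[-0.4,3.8,0],[-0.4,3.8,0],[-0.4,3.8,0],[-0.3,2,0]], rot=[[0,0,0],[0,0,3],[0,0,4],[0,0,4],[0,0,4],[0,0,4],[0,0,3],[0,0,1]])

```text
clock: 11.53
ee_pos: [0.4947, 0.0868, 0.2028]
tcp_rot: [0.007, 0.814, 0.581, 0.002]
wrist_force: [-0.7, -0.1, -0.5]
opening: 0.0879
```

Emit:
drive_tool(dp=[[0,0,0],[0,0,0],[0,0,0],[0,0,0],[0,0,0],[0,0,0],[0,0,0],[0,0,0]], rot=[[0,0,0],[0,0,0],[0,0,0],[0,0,0],[0,0,0],[0,0,0],[0,0,0],[0,0,0]])

```text
clock: 12.2
ee_pos: [0.4948, 0.0854, 0.2028]
tcp_rot: [0.007, 0.814, 0.581, 0.001]
wrist_force: [-0.1, 0.1, 0.2]
opening: 0.088
```

Emit:
drive_tool(dp=[[0,0.8,0],[0,0.8,0],[0,0.4,-1],[0,0,-2],[0,0,-2],[0,0,-1.5],[0,0,-0.7],[0,0,0]], rot=[[0,0,1],[0,0,0],[0,0,0],[0,0,0],[0,0,0],[0,0,0],[0,0,0],[0,0,0]])

```text
clock: 12.87
ee_pos: [0.495, 0.1109, 0.126]
tcp_rot: [0.007, 0.807, 0.59, 0.003]
wrist_force: [-0.2, 0.8, 0.0]
opening: 0.0878
```

Emit:
drive_tool(dp=[[0,0,-0.5],[-0.1,0,-0.5],[0,0,0],[0,0,0],[0,0,0],[0,0,0],[0,0,0],[0,0,0]], rot=[[0,0,0],[0,0,0],[0,0,0],[0,0,0],[0,0,0],[0,0,0],[0,0,0],[0,0,0]], hand=1)

```text
clock: 13.53
ee_pos: [0.4955, 0.1121, 0.1173]
tcp_rot: [0.008, 0.807, 0.59, 0.005]
wrist_force: [-0.3, 1.3, -0.8]
opening: 0.037
```

Emit:
drive_tool(dp=[[0,0,0],[0,0,0],[0,0,0],[0,0,0],[0,0,0],[0,0,0],[0,0,0],[0,0,0]], rot=[[0,0,0],[0,0,0],[0,0,0],[0,0,0],[0,0,0],[0,0,0],[0,0,0],[0,0,0]])

```text
clock: 14.2
ee_pos: [0.4953, 0.11, 0.1177]
tcp_rot: [0.008, 0.808, 0.589, 0.004]
wrist_force: [-0.6, -1.0, 0.4]
opening: 0.0136
```

Emit:
drive_tool(dp=[[0,0,0],[0,0,0],[0,0,0],[0,0,0],[0,0,0],[0,0,0],[0,0,0],[0,0,0]], rot=[[0,0,-4],[0,0,-4],[0,0,-4],[0,0,-4],[0,0,-4],[0,0,-4],[0,0,-4],[0,0,0]])

```text
clock: 14.87
ee_pos: [0.4949, 0.1094, 0.1177]
tcp_rot: [0.009, 0.93, 0.368, 0.001]
wrist_force: [-0.6, -1.6, 1.6]
opening: 0.014
```

Emit:
drive_tool(dp=[[0,0,0],[0,0,0],[0,0,0],[0,0,0],[0,0,0],[0,0,0],[0,0,0],[0,0,0]], rot=[[0,0,-4],[0,0,-4],[0,0,-4],[0,0,-4],[0,0,0],[0,0,0],[0,0,0],[0,0,0]])

```text
clock: 15.53
ee_pos: [0.4946, 0.1092, 0.1178]
tcp_rot: [0.01, 0.971, 0.239, -0.0]
wrist_force: [0.3, -1.5, 0.3]
opening: 0.0131
```

Emit:
drive_tool(dp=[[0,0,0],[0,0,0],[0,0,0],[0,0,0],[0,0,0],[0,0,0],[0,0,2],[0,0,2]], rot=[[0,0,0],[0,0,0],[0,0,0],[0,0,0],[0,0,0],[0,0,0],[0,0,0],[0,0,0]], hand=-1)

```text
clock: 16.2
ee_pos: [0.4924, 0.1101, 0.1555]
tcp_rot: [0.01, 0.97, 0.242, -0.003]
wrist_force: [0.8, 0.5, -0.4]
opening: 0.0647
```

Emit:
drive_tool(dp=[[0,0,2],[0,-1,2],[0.4,-3.5,0],[0.4,-3.8,0],[0.4,-3.8,0],[0.4,-3.8,0],[0.4,-3.8,0],[0.3,-2,0]], rot=[[0,0,0],[0,0,2],[0,0,4],[0,0,4],[0,0,4],[0,0,4],[0,0,2],[0,0,0]])

```text
clock: 16.87
ee_pos: [0.5173, -0.1067, 0.2018]
tcp_rot: [0.009, 0.906, 0.423, 0.003]
wrist_force: [0.7, 0.1, -0.4]
opening: 0.0879
```

Emit:
drive_tool(dp=[[0,0,0],[0,0,0],[0,0,0],[0,0,0],[0,0,0],[0,0,0],[0,0,0],[0,0,0]], rot=[[0,0,0],[0,0,0],[0,0,0],[0,0,0],[0,0,0],[0,0,0],[0,0,0],[0,0,0]])

```text
clock: 17.53
ee_pos: [0.5171, -0.1055, 0.2016]
tcp_rot: [0.009, 0.906, 0.423, 0.003]
wrist_force: [-1.1, -0.1, -0.1]
opening: 0.0883
```

Emit:
drive_tool(dp=[[0.1,-0.8,0],[0.1,-0.8,0],[0,-0.4,-1],[0,0,-2],[0,0,-2],[0,0,-1.5],[0,0,-0.7],[0,0,0]], rot=[[-0.5,0,-1.5],[-0.5,0,-1],[0,0,0],[0,0,0],[0,0,0],[0,0,0],[0,0,0],[0,0,0]])

```text
clock: 18.2
ee_pos: [0.5198, -0.1299, 0.125]
tcp_rot: [0.019, 0.916, 0.4, -0.001]
wrist_force: [0.7, 0.5, 0.7]
opening: 0.0879
```

Emit:
drive_tool(dp=[[0,0,-0.5],[0,0,-0.4],[0,0,0],[0,0,0],[0,0,0],[0,0,0],[0,0,0],[0,0,0]], rot=[[0,0,0],[0,0,0],[0,0,0],[0,0,0],[0,0,0],[0,0,0],[0,0,0],[0,0,0]])

```text
clock: 18.87
ee_pos: [0.5214, -0.1311, 0.1174]
tcp_rot: [0.021, 0.916, 0.4, 0.001]
wrist_force: [0.5, 1.4, 1.0]
opening: 0.0881
```

Emit:
drive_tool(dp=[[-0.1,0.1,0],[-0.1,0,0],[0,0,0],[0,0,0],[0,0,0],[0,0,0],[0,0,0],[0,0,0]], rot=[[1,0,0],[1,0,0],[0,0,0],[0,0,0],[0,0,0],[0,0,0],[0,0,0],[0,0,0]], hand=1)

```text
clock: 19.53
ee_pos: [0.5194, -0.1304, 0.118]
tcp_rot: [0.003, 0.917, 0.399, 0.009]
wrist_force: [-0.5, 1.3, 0.4]
opening: 0.037
```

Emit:
drive_tool(dp=[[0,0,0],[0,0,0],[0,0,0],[0,0,0],[0,0,0],[0,0,0],[0,0,0],[0,0,0]], rot=[[0,0,0],[0,0,0],[0,0,0],[0,0,0],[0,0,0],[0,0,0],[0,0,0],[0,0,0]])

```text
clock: 20.2
ee_pos: [0.5196, -0.13, 0.1179]
tcp_rot: [0.003, 0.917, 0.4, 0.009]
wrist_force: [-0.5, -0.0, 0.5]
opening: 0.0138
```

Emit:
drive_tool(dp=[[0,0,0],[0,0,0],[0,0,0],[0,0,0],[0,0,0],[0,0,0],[0,0,0],[0,0,0]], rot=[[0,0,-4],[0,0,-4],[0,0,-4],[0,0,-4],[0,0,-4],[0,0,-4],[0,0,-3],[0,0,0]])

```text
clock: 20.87
ee_pos: [0.5187, -0.1304, 0.1179]
tcp_rot: [0.005, 0.986, 0.165, 0.007]
wrist_force: [-0.5, -0.6, -0.2]
opening: 0.0138
```

Emit:
drive_tool(dp=[[0,0,0],[0,0,0],[0,0,0],[0,0,0],[0,0,0],[0,0,0],[0,0,0],[0,0,0]], rot=[[0,0,-4],[0,0,-4],[0,0,-3],[0,0,0],[0,0,0],[0,0,0],[0,0,0],[0,0,0]])

```text
clock: 21.53
ee_pos: [0.5182, -0.1305, 0.1179]
tcp_rot: [0.006, 0.997, 0.073, 0.006]
wrist_force: [0.5, 0.5, -0.1]
opening: 0.0139
```

Emit:
drive_tool(dp=[[0,0,0],[0,0,0],[0,0,0],[0,0,0],[0,0,0],[0,0,0],[0,0,2],[0,0,2]], rot=[[0,0,0],[0,0,0],[0,0,0],[0,0,0],[0,0,0],[0,0,0],[0,0,0],[0,0,0]], hand=-1)

```text
clock: 22.2
ee_pos: [0.5158, -0.1297, 0.1556]
tcp_rot: [0.005, 0.997, 0.074, 0.003]
wrist_force: [0.5, -0.6, 0.4]
opening: 0.0649
```

Emit:
drive_tool(dp=[[0,0,2],[0,1,2],[-0.4,3.8,0],[-0.4,4,0],[-0.4,4,0],[-0.4,4,0],[-0.4,3.8,0],[-0.3,2,0]], rot=[[0,0,0],[0,0,3],[0,0,4],[0,0,4],[0,0,4],[0,0,3],[0,0,1],[0,0,0]])

```text
clock: 22.87
ee_pos: [0.4931, 0.0969, 0.2033]
tcp_rot: [0.007, 0.971, 0.239, 0.009]
wrist_force: [0.2, 0.1, 0.2]
opening: 0.0879
```

Emit:
drive_tool(dp=[[0,0,0],[0,0,0],[0,0,0],[0,0,0],[0,0,0],[0,0,0],[0,0,0],[0,0,0]], rot=[[0,0,0],[0,0,0],[0,0,0],[0,0,0],[0,0,0],[0,0,0],[0,0,0],[0,0,0]])

```text
clock: 23.53
ee_pos: [0.493, 0.0957, 0.2033]
tcp_rot: [0.007, 0.971, 0.239, 0.009]
wrist_force: [-0.1, 0.4, -0.5]
opening: 0.0881
```

Emit:
drive_tool(dp=[[0.1,0.7,0],[0.1,0.5,-0.5],[0,0,-1.5],[0,0,-2],[0,0,-2],[0,0,-1.5],[0,0,-0.7],[0,0,0]], rot=[[0,0,0],[0,0,0],[0,0,0],[0,0,0],[0,0,0],[0,0,0],[0,0,0],[0,0,0]])

```text
clock: 24.2
ee_pos: [0.4968, 0.1119, 0.117]
tcp_rot: [0.006, 0.971, 0.24, 0.011]
wrist_force: [-0.0, -0.2, 1.0]
opening: 0.0884
```

Emit:
drive_tool(dp=[[0,0,-0.3],[0,0,0],[0,0,0],[0,0,0],[0,0,0],[0,0,0],[0,0,0],[0,0,0]], rot=[[0,0,0],[0,0,0],[0,0,0],[0,0,0],[0,0,0],[0,0,0],[0,0,0],[0,0,0]])

```text
clock: 24.87
ee_pos: [0.499, 0.1132, 0.1169]
tcp_rot: [0.006, 0.971, 0.24, 0.014]
wrist_force: [0.2, 0.4, -0.5]
opening: 0.0879
```

Emit:
drive_tool(dp=[[-0.2,-0.2,0],[-0.2,-0.1,0],[0,0,0],[0,0,0],[0,0,0],[0,0,0],[0,0,0],[0,0,0]], rot=[[0,0,0],[0,0,0],[0,0,0],[0,0,0],[0,0,0],[0,0,0],[0,0,0],[0,0,0]], hand=1)

```text
clock: 25.53
ee_pos: [0.4944, 0.1098, 0.1171]
tcp_rot: [0.006, 0.971, 0.24, 0.014]
wrist_force: [0.1, 0.0, 0.8]
opening: 0.0369
```

Emit:
drive_tool(dp=[[0,0,0],[0,0,0],[0,0,0],[0,0,0],[0,0,0],[0,0,0],[0,0,0],[0,0,0]], rot=[[0,0,0],[0,0,0],[0,0,0],[0,0,0],[0,0,0],[0,0,0],[0,0,0],[0,0,0]])

```text
clock: 26.2
ee_pos: [0.4938, 0.1095, 0.117]
tcp_rot: [0.006, 0.971, 0.239, 0.013]
wrist_force: [-0.1, -0.6, 1.3]
opening: 0.0135
```

Now at yaw 27.7; turn −18.5 to a total of about 88°.

Emit:
drive_tool(dp=[[0,0,0],[0,0,0],[0,0,0],[0,0,0],[0,0,0],[0,0,0],[0,0,0],[0,0,0]], rot=[[0,0,-3],[0,0,-4],[0,0,-4],[0,0,-4],[0,0,-3],[0,0,0],[0,0,0],[0,0,0]])

```text
clock: 26.87
ee_pos: [0.4935, 0.1095, 0.117]
tcp_rot: [0.008, 0.997, 0.081, 0.011]
wrist_force: [-1.0, -0.5, 1.4]
opening: 0.0137
```

Emit:
drive_tool(dp=[[0,0,0],[0,0,0],[0,0,0],[0,0,0],[0,0,0],[0,0,0],[0,0,2],[0,0,2]], rot=[[0,0,0],[0,0,0],[0,0,0],[0,0,0],[0,0,0],[0,0,0],[0,0,0],[0,0,0]], hand=-1)

```text
clock: 27.53
ee_pos: [0.4917, 0.1092, 0.155]
tcp_rot: [0.009, 0.997, 0.082, 0.009]
wrist_force: [0.3, -0.2, 0.4]
opening: 0.0652
```

Emit:
drive_tool(dp=[[0,0,3],[-0.5,1,3],[-1,3,3],[-1,3.5,2],[-1,3.5,0],[-1,3.5,0],[-1,3.5,0],[-0.5,2,0]], rot=[[0,0,0],[0,0,0],[0,0,0],[0,0,0],[0,0,0],[0,0,0],[0,0,0],[0,0,0]])

```text
clock: 28.2
ee_pos: [0.4309, 0.3097, 0.2748]
tcp_rot: [0.006, 0.997, 0.075, 0.012]
wrist_force: [-0.3, 0.4, -0.7]
opening: 0.0884
```

```bash
python3 - <<'E'
from h import *
import pickle
s=shot('top','pics/top1.png');pickle.dump(s,open('top1.pkl','wb'))
i=cv2.imread('pics/top1.png')[75:225,245:425]
cv2.imwrite('pics/t1.png',cv2.convertScaleAbs(cv2.resize(i,None,fx=4,fy=4,interpolation=cv2.INTER_CUBIC),alpha=1.7))
E
```

```text
(no output)
```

View pics/t1.png

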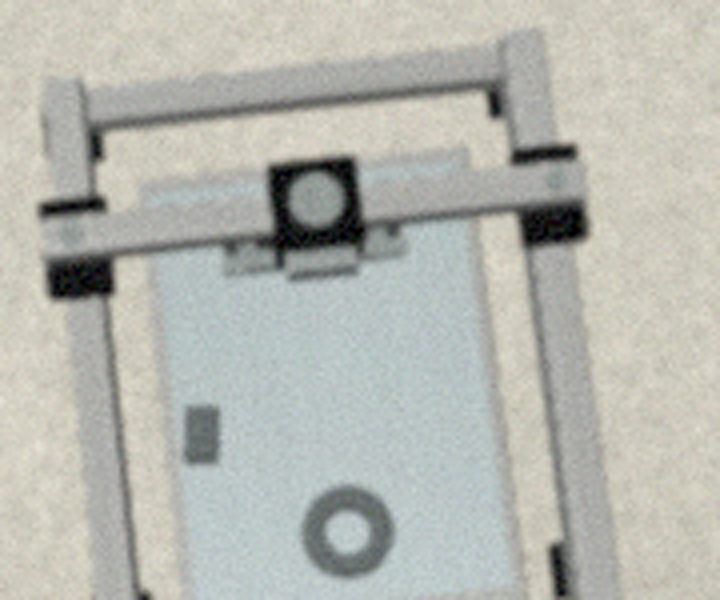

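```bash
python3 - <<'E'
from h import *
import pickle
s=pickle.load(open('top1.pkl','rb'))
st=cast(s,[(309.5,135.5),(336.75,133)],.026); th=np.radians(6.15); x=np.array([np.cos(th),np.sin(th),0])
for z in(.086,.091,.096):
  b=cast(s,[(262.75,133.5),(384,120.25)],z);b0=cast(s,[(267,171.5),(389.75,157)],z); d=b[0]-b[1]
  print(z,'bar-st',(b.mean(0)-st.mean(0))@x,'moved',(b-b0)@x,'len',np.linalg.norm(d),'yaw',np.degrees(np.arctan2(-d[0],d[1])))
d=st[0]-st[1];print(np.degrees(np.arctan2(-d[0],d[1])))
kn=np.array([(.4939+.5187)/2,(.1104-.1283)/2,0]);print('st-knobs',(st.mean(0)-kn)@x)
E
```

```text
0.086 bar-st -0.00048162553222560366 moved [0.07671891 0.0753488 ] len 0.24220647644367435 yaw 5.855597690645163
0.091 bar-st -0.0018583249336203032 moved [0.07629563 0.07493309] len 0.24087016802746394 yaw 5.85559769064517
0.096 bar-st -0.0032350243350148912 moved [0.07587236 0.07451737] len 0.2395338596112535 yaw 5.8555976906451495
4.7953483469307745
st-knobs 0.2678319390665952
```

The top view has the bar bolts at about (262.8,133.5) and (384,120.3). That puts the bar within about 3 mm of the strip and about 1° off square, with the gripper clear. Handing in.

```bash
python3 -c "
from station import env
print(env.finish_job(), env.get_state()['clock'])"
```

```text
the job is handed in; nothing more can be done
the job is handed in; nothing more can be done
```

The printer is parked: the crossbar stands over the wiper dock, within about 3 mm of the strip and roughly square. The job is handed in; it reports no verdict.

- **Moves:** I found the dock beyond the crossbar, about 77 mm away. I turned the knobs clockwise alternately in five grasps: left, right, left, right, left. Totals were about 88° on the right and 87–88° on the left. By the knob angles, the crossbar was never more than about 5–6° out of square. I then opened the gripper and moved it clear, finishing at about 28 s.
- **Along the rails:** In the last top view the crossbar's middle is 0.5–3 mm short of the strip's centre, depending on the bar height assumed; the limit is 12 mm. A second estimate from the knob positions gave about 1 mm short.
- **Square:** The crossbar's angle measured 5.9°, against 4.8° for the short strip and about 6.1° for the rails. It is therefore about 1° or less out of square.
- **Disagreements:** The first top view gave a knob spacing of 232 mm instead of 240 mm, and the wrist camera corrected it. No check failed after that. I did not measure contact with the crossbar directly, but the gripper stayed at the knobs and wrist forces at the end of each move stayed below about 3 N.

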